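# Hold the panel box lid at its balance point

## Robot

A 6-joint arm with a two-finger parallel gripper is mounted at the origin on the work surface. World frame = base frame: x ahead of the robot, y to its left, z up, the work surface at z = 0. Lengths are in mm, angles in rad, forces in N, time in s.
With the tool pointing down it reaches from about 300 to 850 mm from the base axis. Payload 4.2 kg.
Tool frame: the origin (TCP) lies between the finger pads, 19 mm behind the fingertips; this is the grasp point; z points along the fingers, y is the line along which they close (so a half turn about z gives the same grasp; the last joint's range is limited). The gripper opens to 91 mm and grips with 3 to 60 N. Pads are 32 mm wide; open, the fingers measure 118 mm over their backs; the gripper's body (76 mm by 178 mm) begins 60 mm behind the grasp point.
Start: joints at [-1.259, 0.32, 1.565, -0, 1.257, -0.02], TCP at [187.307, -543.652, 232.776] pointing down, gripper open.
Joint ranges: [-3.11, 3.11], [-0.84, 2.01], [0.21, 2.61], [-1.34, 4.49], [0.05, 2.63], [-2.56, 2.56]. Speed limits (rad/s): [2.57, 2.57, 3.14, 3.14, 3.14, 3.14].

## Interface

Orientations are given as a unit quaternion [w, x, y, z].
In Python, from workcell import telemetry, read_camera, job gives the robot as it stands.
- The arm moves only by the tool step_arm, never from a script. Its arguments are lists of equal length, an entry for each row: "xyz": the shift along the world's x, y, z in m, a list of three; "turn": the turn, a rotation vector about the world's x, y, z in rad, a list of three; "grip": the opening, from 0 (shut) to 1 (fully open). A call has 1 to 12 rows; each row shifts and turns the commanded pose from where the row before left it; what a row does not reach is not made up. A row lasts 1/8 s, in which the tool goes at most 62.5 mm and 10.7 degrees, less where a joint would pass 70% of its speed; a pose out of reach is approached as far as the arm can. A call with a gripper value outside its range is refused whole. The fingers move at their own pace and stop on an object; the grip force is fixed at half the most. Time passes only in rows, so rows that do not move let the fingers close. It gives the time, the measured TCP pose, the force, the opening and the grip force at its end, in the units of the state.
- telemetry.sense(): the state, without advancing time (a new reading comes with each control period).
- read_camera(name): name is "scene" or "side" or "wrist"; returns a dict with "color" (384x512x3 uint8, red, green, blue), "vertical_fov" (degrees; the focal length in pixels is half the picture's height over the tangent of half this angle, whatever the lens; pixels are square), "cx", "cy" (the principal point, pixels), "R" (3x3) and "t" (3): a world point X has camera coordinates R X + t. Camera axes: x right, y down, z forward; pixel columns grow to the right and rows downward; lengths in mm; the calibration is good to about 2 mm. The wrist camera is an equidistant fisheye: a pixel r from the principal point sees the ray r / f radians off the axis. A picture is of the moment at which its call begins. There is no depth.
- job.finish_job(): hands the job in; it is judged then, once.
The state is a dict: "t": time; "joints": joint angles; "joint_vel": joint speeds; "joint_efforts": joint torques, N m; "ee_pos": TCP position; "orientation": TCP orientation; "wrist_force": force on the tool from outside, world axes, zero at the start; "torque": the same for the moment, N m; "gripper_width": finger opening in mm; "grip_force": force on a finger pad.
Only numpy, scipy, OpenCV 4.12 (cv2) and the standard library are available. Lean on these libraries where they do the work, as an engineer would, in place of code of your own. Each camera call takes 0.05 s, during which the arm holds its last target. There are 200 camera calls.

## Task

Take the small plain tin off the lid of the sample-panel box and set it down gently, upright, wholly on the pan of the mixing scale. Then grip the bar of the lid, swing the lid up until it stands straight up at its balance point, and finish while still holding it there by the bar: the lid has no stay, so do not let it fall shut or flop over backwards. Leave everything else on the table where it is.

Things in the scene. Friction and masses are not known exactly. Their poses are not given: they have to be found in the camera images.
- panel_box: low grey metal box, fixed, 130 (its x) x 200 (y) x 70 mm high. Origin: centre of its underside. Its x axis points from the front (the lid's bar) to the back (the hinge). Its lid is a flat 6 mm grey metal plate, 125 x 200 mm, closed on the rim at the start, its top 76 mm above the table; a round steel bar on two short arms runs along in front of the plate's free edge
- lid (a joint): lid angle about its hinge, rad: 0 closed and level, grows as it opens up and back, stop at 2.4. The hinge turns freely, no spring or stay; the lid weighs about 0.3 kg (0.2 to 0.4), its weight lies in the plane through hinge and bar, so it balances standing straight up at 1.571 and falls either way from there
- lid_bar (a point): centre of the lid's round bar: 12 mm thick, 116 mm free between its two arms, parallel to the hinge (the box's y axis), 175 mm from the hinge axis. Closed, it lies level 73 mm above the table with a 44 mm open gap between it and the lid plate. It turns with the lid and may slip round between gripping fingers, so the tool can stay pointing down
- lid_hinge (a point): centre of the hinge axis: 60 mm behind the box's centre, 73 mm above the table; the axis lies along the box's y axis
- tin: small plain bare-steel tin with a lid, no label, 56 mm diameter, 85 mm high, 0.2 to 0.35 kg, standing upright on the lid of the panel box at the start. Origin: centre of its underside
- scale: mixing scale, fixed: black round base with a round steel pan of 180 mm diameter, its top 54 mm above the table, and on its far side (its +x), 110 to 140 mm from the pan's centre, a black display on a post, 120 mm wide, up to 162 mm above the table. Origin: under the pan's centre, on the table
- pan_top (a point): centre of the scale pan's top face, 54 mm above the table
- big_tin: bystander: large tin with a black label, 84 mm diameter, 120 mm high; origin at the centre of its underside
- thinner: bystander: black thinner bottle with a pale paper label, 66 mm diameter, 190 mm high; origin at the centre of its underside
- small_tin: bystander: small tin with a black label, 52 mm diameter, 70 mm high, on the table between the box and the scale; origin at the centre of its underside
- mix_cup: bystander: open white mixing cup, 90 mm rim diameter, 110 mm high; origin at the centre of its underside
- screwdriver: bystander: screwdriver lying on the table, about 200 mm long; origin at its underside
- mouse: bystander: black computer mouse, 100 x 60 x 36 mm; origin at the centre of its underside
- mix_lid: bystander: black round mixing lid with a loop handle and a spout, 110 mm diameter, 46 mm high, lying on the table; origin at the centre of its underside

How it is judged:
By the outcome, as a careful person would: the job done as asked, in the order asked, and still so for the second after the job is handed in, while the arm keeps its last pose, push and grip.
It also fails if it takes over 61 s, if anything falls off the work surface, if the arm or the gripper's body presses on something with over 40 N, if the wrist force passes 120 N, or if a joint passes its speed limit or range.

## Working session

There is one attempt and no reset: what is moved stays moved. The work goes in short steps, Python scripts to look and compute and a tool call to move; the robot and the scene stay as the last step left them, time stands still between calls to the robot, and variables do not carry over. Pictures are saved under pics/ and viewed, at most 10 in all, crops included, and the job is handed in when it is done.

Besides the shell and the picture viewer there is one more tool, called after "Call:" in YAML: its name, and indented under it one key for each argument. step_arm: Moves the arm, as the interface text tells. Its arguments: {"type":"object","properties":{"xyz":{"type":"array","items":{"type":"array","items":{"type":"number"}}},"turn":{"type":"array","items":{"type":"array","items":{"type":"number"}}},"grip":{"type":"array","items":{"type":"number"}}},"required":["xyz","turn","grip"]}

```bash
mkdir -p pics; cat > h.py <<'E'
import numpy as np, cv2
from workcell import telemetry, read_camera, job
def cam(n,save=None):
    c=read_camera(n)
    if save: cv2.imwrite(f'pics/{save}.png',c['color'][...,::-1])
    return c
def ray(c,u,v,fish=False):
    R=np.array(c['R']);t=np.array(c['t']);f=c['color'].shape[0]/2/np.tan(np.radians(c['vertical_fov'])/2)
    a=np.array([u-c['cx'],v-c['cy']])
    if fish:
        r=np.hypot(*a);th=r/f;d=np.array([*(a/max(r,1e-9)*np.sin(th)),np.cos(th)])
    else: d=np.array([*(a/f),1.])
    return -R.T@t, R.T@d
def onz(c,u,v,z,fish=False):
    o,d=ray(c,u,v,fish); return (o+d*(z-o[2])/d[2]).round(1)
E
python3 - <<'E'
from h import *
a=cam('scene','scene1');b=cam('side','side1')
for c in(a,b):
    o,_=ray(c,0,0);print(o,c['vertical_fov'],c['cx'],c['cy'])
print(telemetry.sense())
E
```

```text
[1331.26078144 -729.45097122  757.7738422 ] 48.57465859524336 249.126622778119 192.4103823319473
[563.72194624 914.2327579  906.74195277] 52.41933305907089 257.6845345091409 192.6530123306102
{'t': 0.1, 'joints': array([-1.25902480e+00,  3.20232060e-01,  1.56553932e+00,  4.57332170e-06,
        1.25738191e+00, -1.99772574e-02]), 'joint_vel': array([-2.08767126e-04, -2.07397518e-03, -1.52243365e-03, -8.76719814e-04,
       -1.02101669e-03,  2.43717541e-05]), 'joint_efforts': array([-9.54907991e-04, -4.13334846e+01, -2.32512259e+01,  7.27997068e-02,
        4.21399414e-02, -5.60931414e-05]), 'ee_pos': array([ 187.16435028, -543.25240115,  232.00884886]), 'orientation': array([-7.72343300e-04,  9.86274174e-01,  1.65114037e-01, -1.11290990e-04]), 'wrist_force': array([ 0.4440978 ,  0.12157308, -0.19981346]), 'torque': array([-0.02706255, -0.01311475, -0.00988336]), 'grip_force': 0.0, 'gripper_width': 91.38530685474795}
```

View pics/scene1.png

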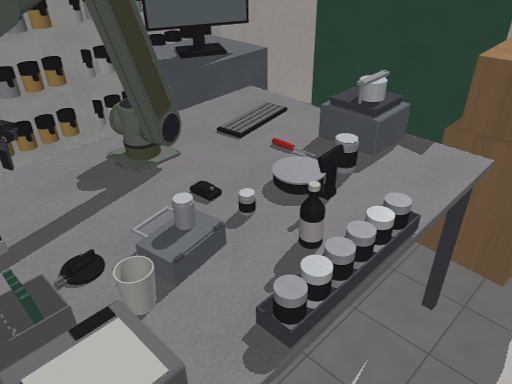

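View pics/side1.png

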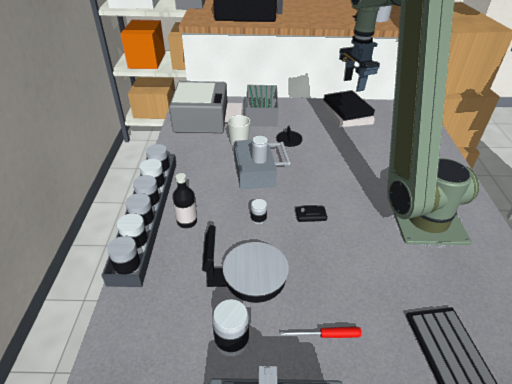

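Scene and side views: the box with the tin is at about scene (182,240) and side (257,163), with its bar towards the robot. The pan is at side (255,270), and the small tin is between them at side (259,210). I'll crop and enlarge for corners.

```bash
python3 - <<'E'
from h import *
a=cv2.imread('pics/scene1.png');b=cv2.imread('pics/side1.png')
A=cv2.resize(a[180:290,120:240],None,fx=5,fy=5,interpolation=cv2.INTER_CUBIC)
B=cv2.resize(b[125:195,225:300],None,fx=7,fy=7,interpolation=cv2.INTER_CUBIC)
cv2.imwrite('pics/a.png',A);cv2.imwrite('pics/b.png',B)
c=cam('side');
for n,u,v,z in [('panL',223,268,54),('panR',288,268,54),('panT',255,244,54),('panB',255,294,54),('tintop',260,142,161)]: print(n,onz(c,u,v,z))
c=cam('scene');print('tintop sc',onz(c,183,199.5,161))
E
```

```text
panL [652.3 250.4  54. ]
panR [475.3 246.6  54. ]
panT [566.6 162.2  54. ]
panB [564.1 331.6  54. ]
tintop [ 556.2 -204.8  161. ]
tintop sc [ 570.2 -225.4  161. ]
```

View pics/a.png

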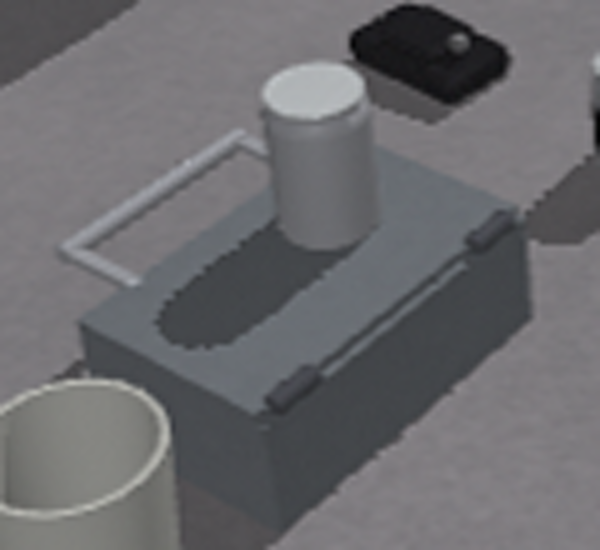

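View pics/b.png

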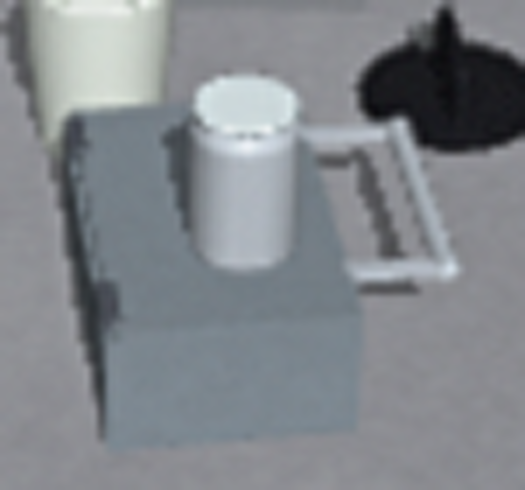

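The crops show the tin top at scene (183,198.6) and side (260.1,140.1). The bar ends are at scene (133.2,230) and (168.2,206.6), and side (282.6,143.3) and (289.6,163.6).

```bash
python3 - <<'E'
from h import *
s=cam('scene');d=cam('side')
A=lambda u,v,z:onz(s,120+u/5-.4,180+v/5-.4,z)
B=lambda u,v,z:onz(d,225+u/7-.4,125+v/7-.4,z)
print('tin',A(315,93,161),B(246,106,161))
print('bar far',A(66,250,73),B(403,128,73));print('bar near',A(241,133,73),B(452,270,73))
print('corners FR',A(80,322,76),'BR',A(262,418,76),B(68,115,76),'BL',A(520,213,76),B(110,325,76),'FL',B(358,312,76))
# masks for pan: both views
for n,c,box in(('scene',s,(255,150,340,200)),('side',d,(205,225,300,310))):
    print(n,)
print('pan scene', [onz(s,u,v,54) for u,v in((272,174),(326,174),(299,159))])
# small tin, thinner
print('small',onz(d,259,203,70),onz(s,247,194,70),'thinner',onz(d,181,178,190),'bigtin',onz(d,231,316,120),'cup',onz(d,239,122,110),'mouse',onz(d,311,213,36))
E
```

```text
tin [ 564.7 -222.5  161. ] [ 557.2 -218.6  161. ]
bar far [ 474.9 -329.9   73. ] [ 470.7 -333.5   73. ]
bar near [ 453.6 -201.9   73. ] [ 450.5 -205.1   73. ]
corners FR [ 535.1 -358.9   76. ] BR [ 659.3 -337.9   76. ] [ 653.4 -335.8   76. ] BL [ 628.7 -146.2   76. ] [ 622.4 -150.7   76. ] FL [ 499.6 -164.8   76. ]
scene
side
pan scene [array([527.3, 155.9,  54. ]), array([655.4, 274.3,  54. ]), array([526.8, 294. ,  54. ])]
small [556.5   4.3  70. ] [ 5.7e+02 -4.0e-01  7.0e+01] thinner [785.3  33.3 190. ] bigtin [617.1 435.8 120. ] cup [ 638.8 -418.8  110. ] mouse [388.7  10.5  36. ]
```

Call:
step_arm:
  xyz:
    - [0.034,0.029,0.005]
    - [0.034,0.029,0.005]
    - [0.034,0.029,0.005]
    - [0.034,0.029,0.005]
    - [0.034,0.029,0.005]
    - [0.034,0.029,0.005]
    - [0.034,0.029,0]
    - [0.034,0.029,0]
    - [0.034,0.029,0]
    - [0.034,0.029,0]
    - [0.034,0.033,0]
    - [0,0,0]
  turn:
    - [0,0,0.14]
    - [0,0,0.14]
    - [0,0,0.14]
    - [0,0,0.14]
    - [0,0,0.14]
    - [0,0,0.14]
    - [0,0,0.14]
    - [0,0,0.14]
    - [0,0,0.14]
    - [0,0,0.14]
    - [0,0,0]
    - [0,0,0]
  grip: [1,1,1,1,1,1,1,1,1,1,1,1]

```text
t: 1.8
ee_pos: [563.1, -218.4, 262.2]
orientation: [-0.0, 0.646, 0.763, 0.0]
wrist_force: [-1.4, 0.1, -0.3]
gripper_width: 91.2
grip_force: 0.0
```

```bash
python3 - <<'E'
from h import *
c=cam('wrist','w1');t=telemetry.sense();print(t['ee_pos'],t['orientation'],t['joints'],c['cx'],c['cy'])
E
```

```text
[ 561.8219876  -219.73257847  262.30552656] [-3.10194493e-04  6.47005216e-01  7.62485446e-01 -3.15024764e-04] [-3.91665844e-01  3.49106822e-01  1.44577719e+00 -4.19626460e-04
  1.34749250e+00 -5.55068519e-01] 255.9708685993793 188.4674755807059
```

View pics/w1.png

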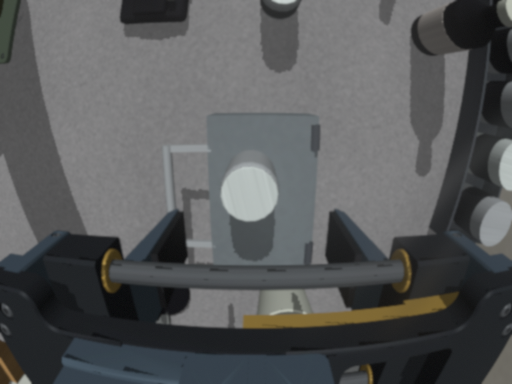

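The wrist view shows the tin top centred near (250,193), the bar ends near (168,148) and (175,244), and the lid's edges aligned with the image.

```bash
python3 - <<'E'
from h import *
c=cam('wrist')
P=lambda u,v,z:onz(c,u,v,z,True)
print('tin',P(250,193,161),[P(222,193,161),P(278,193,161)],'bar',P(168,148,73),P(175,244,73),'lidcorn',P(209,115,76),P(318,115,76),'small',P(281,3,70))
E
```

```text
tin [ 556.2 -216.9  161. ] [array([ 531.4, -221.1,  161. ]), array([ 580.9, -212.9,  161. ])] bar [ 453.2 -205.5   73. ] [ 471.7 -331.4   73. ] lidcorn [ 498.  -159.9   76. ] [ 620.6 -139.2   76. ] small [557.4 -14.8  70. ]
```

Call:
step_arm:
  xyz:
    - [-0.005,0.002,-0.03]
    - [0,0,-0.03]
    - [0,0,-0.03]
    - [0,0,-0.02]
    - [0,0,-0.017]
    - [0,0,0]
    - [0,0,0]
    - [0,0,0]
    - [0,0,0]
    - [0,0,0]
    - [0,0,0]
    - [0,0,0]
  turn:
    - [0,0,0]
    - [0,0,0]
    - [0,0,0]
    - [0,0,0]
    - [0,0,0]
    - [0,0,0]
    - [0,0,0]
    - [0,0,0]
    - [0,0,0]
    - [0,0,0]
    - [0,0,0]
    - [0,0,0]
  grip: [1,1,1,1,1,1,0.5,0.5,0.5,0.5,0.5,0.5]

```text
t: 3.4
ee_pos: [556.6, -218.7, 136.2]
orientation: [0.0, 0.648, 0.762, 0.0]
wrist_force: [1.1, -0.8, 2.2]
gripper_width: 55.1
grip_force: 30.0
```

Call:
step_arm:
  xyz:
    - [0,0,0.02]
    - [0,0,0.04]
    - [0,0.02,0.02]
    - [0,0.04,0]
    - [0,0.05,0]
    - [0,0.055,0]
    - [0.001,0.055,0]
    - [0.002,0.055,0]
    - [0.002,0.055,0]
    - [0.002,0.05,0]
    - [0,0.045,0]
    - [0,0.03,0]
  turn:
    - [0,0,0]
    - [0,0,0]
    - [0,0,0]
    - [0,0,0]
    - [0,0,0]
    - [0,0,0]
    - [0,0,0]
    - [0,0,0]
    - [0,0,0]
    - [0,0,0]
    - [0,0,0]
    - [0,0,0]
  grip: [0.5,0.5,0.5,0.5,0.5,0.5,0.5,0.5,0.5,0.5,0.5,0.5]

```text
t: 4.9
ee_pos: [562.5, 238.3, 214.6]
orientation: [-0.001, 0.647, 0.762, -0.001]
wrist_force: [-0.2, -0.2, -2.0]
gripper_width: 55.2
grip_force: 30.0
```

Call:
step_arm:
  xyz:
    - [0,0.01,0]
    - [0,0,0]
    - [0,0,0]
  turn:
    - [0,0,0]
    - [0,0,0]
    - [0,0,0]
  grip: [0.5,0.5,0.5]

```text
t: 5.28
ee_pos: [563.3, 245.0, 215.6]
orientation: [0.0, 0.648, 0.761, -0.001]
wrist_force: [-0.3, -0.0, -2.0]
gripper_width: 55.1
grip_force: 30.0
```

```bash
python3 - <<'E'
from h import *
c=cam('side')
im=c['color'];cv2.imwrite('pics/s2.png',cv2.resize(im[180:320,180:340,::-1],None,fx=4,fy=4,interpolation=cv2.INTER_CUBIC))
t=telemetry.sense();print(t['ee_pos'],t['orientation'],t['gripper_width'],t['grip_force'])
E
```

```text
[563.37192137 244.98438839 215.72838488] [ 1.35113898e-04  6.48491582e-01  7.61221755e-01 -2.98401101e-04] 54.935547943047496 29.998156437068246
```

View pics/s2.png

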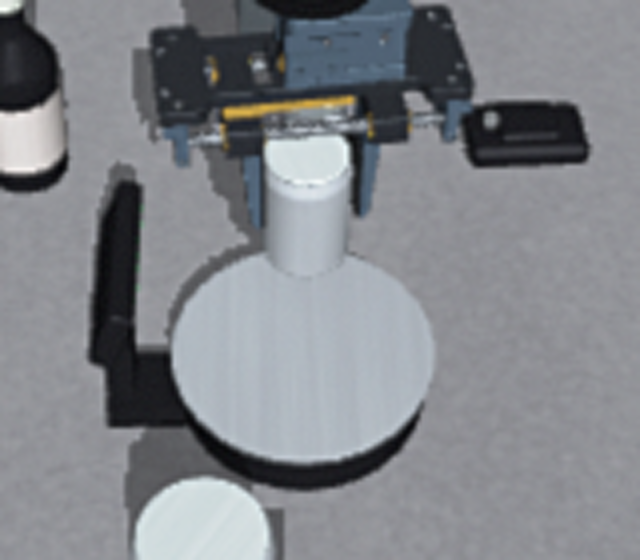

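The side view shows the tin upright in the fingers above the pan's centre. I'll lower it.

Call:
step_arm:
  xyz:
    - [0,0,-0.02]
    - [0,0,-0.03]
    - [0,0,-0.025]
    - [0,0,-0.013]
    - [0,0,-0.006]
    - [0,0,-0.002]
    - [0,0,-0.002]
    - [0,0,0]
    - [0,0,0]
  turn:
    - [0,0,0]
    - [0,0,0]
    - [0,0,0]
    - [0,0,0]
    - [0,0,0]
    - [0,0,0]
    - [0,0,0]
    - [0,0,0]
    - [0,0,0]
  grip: [0.5,0.5,0.5,0.5,0.5,0.5,0.5,0.5,0.5]

```text
t: 6.45
ee_pos: [563.5, 246.5, 118.2]
orientation: [0.0, 0.648, 0.762, 0.0]
wrist_force: [0.3, -0.1, -2.4]
gripper_width: 55.3
grip_force: 30.0
```

Call:
step_arm:
  xyz:
    - [0,0,-0.001]
    - [0,0,-0.001]
    - [0,0,-0.001]
    - [0,0,-0.0005]
    - [0,0,0]
  turn:
    - [0,0,0]
    - [0,0,0]
    - [0,0,0]
    - [0,0,0]
    - [0,0,0]
  grip: [0.5,0.5,0.5,0.5,0.5]

```text
t: 7.08
ee_pos: [563.3, 246.4, 114.3]
orientation: [0.0, 0.648, 0.762, 0.0]
wrist_force: [-0.5, 0.0, -2.3]
gripper_width: 54.9
grip_force: 30.0
```

Call:
step_arm:
  xyz:
    - [0,0,-0.0005]
    - [0,0,-0.0005]
    - [0,0,-0.0005]
    - [0,0,0]
  turn:
    - [0,0,0]
    - [0,0,0]
    - [0,0,0]
    - [0,0,0]
  grip: [0.5,0.5,0.5,0.5]

```text
t: 7.58
ee_pos: [563.4, 246.4, 114.2]
orientation: [0.0, 0.648, 0.762, 0.0]
wrist_force: [-1.2, -0.7, 6.9]
gripper_width: 55.3
grip_force: 30.0
```

Call:
step_arm:
  xyz:
    - [0,0,0]
    - [0,0,0]
    - [0,0,0]
    - [0,0,0]
    - [0,0,0]
    - [0,0,0.02]
    - [0,0,0.03]
    - [0,0,0.04]
    - [0,0,0.03]
    - [0,0,0]
  turn:
    - [0,0,0]
    - [0,0,0]
    - [0,0,0]
    - [0,0,0]
    - [0,0,0]
    - [0,0,0]
    - [0,0,0]
    - [0,0,0]
    - [0,0,0]
    - [0,0,0]
  grip: [0.7,0.8,1,1,1,1,1,1,1,1]

```text
t: 8.82
ee_pos: [564.5, 246.9, 235.4]
orientation: [0.001, 0.648, 0.762, 0.003]
wrist_force: [0.7, -0.3, -0.7]
gripper_width: 91.3
grip_force: 0.0
```

Call:
step_arm:
  xyz:
    - [0,-0.02,0]
    - [-0.01,-0.04,0]
    - [-0.01,-0.05,0]
    - [-0.01,-0.055,0]
    - [-0.01,-0.055,0]
    - [-0.01,-0.055,0]
    - [-0.01,-0.055,0]
    - [-0.01,-0.055,0]
    - [-0.01,-0.05,0]
    - [-0.01,-0.04,0]
    - [-0.01,-0.03,0]
    - [-0.002,-0.01,0]
  turn:
    - [0,0,0]
    - [0,0,0]
    - [0,0,0]
    - [0,0,0]
    - [0,0,0]
    - [0,0,0]
    - [0,0,0]
    - [0,0,0]
    - [0,0,0]
    - [0,0,0]
    - [0,0,0]
    - [0,0,0]
  grip: [0.6,0.6,0.6,0.5,0.5,0.5,0.5,0.5,0.5,0.5,0.5,0.5]

```text
t: 10.32
ee_pos: [459.2, -270.2, 231.0]
orientation: [-0.002, 0.649, 0.761, -0.0]
wrist_force: [-0.1, -0.3, 0.2]
gripper_width: 45.7
grip_force: 0.0
```

Call:
step_arm:
  xyz:
    - [0,0,-0.03]
    - [0,0,-0.03]
    - [0,0,-0.02]
    - [0,0,0]
    - [0,0,0]
  turn:
    - [0,0,0]
    - [0,0,0]
    - [0,0,0]
    - [0,0,0]
    - [0,0,0]
  grip: [0.5,0.5,0.5,0.5,0.5]

```text
t: 10.95
ee_pos: [461.5, -268.6, 153.2]
orientation: [0.0, 0.648, 0.762, 0.0]
wrist_force: [-0.6, 0.0, 1.8]
gripper_width: 46.0
grip_force: 0.0
```

```bash
python3 - <<'E'
from h import *
w=cam('wrist')['color'];s=cam('side')['color'];z=cam('scene')['color']
cv2.imwrite('pics/m3.png',np.vstack([cv2.resize(w,(768,576))[:360],np.hstack([cv2.resize(s[110:310,170:330],None,fx=1.15,fy=1.15),cv2.resize(z[130:330,90:360],None,fx=1.15,fy=1.15),np.zeros((230,274,3),np.uint8)])[:,:768]])[...,::-1])
t=telemetry.sense();print(t['ee_pos'],t['orientation'],t['gripper_width'])
E
```

```text
[ 461.80200191 -268.81382667  153.70149762] [9.29706556e-04 6.47883453e-01 7.61738884e-01 1.99197908e-04] 45.943093272716695
```

View pics/m3.png

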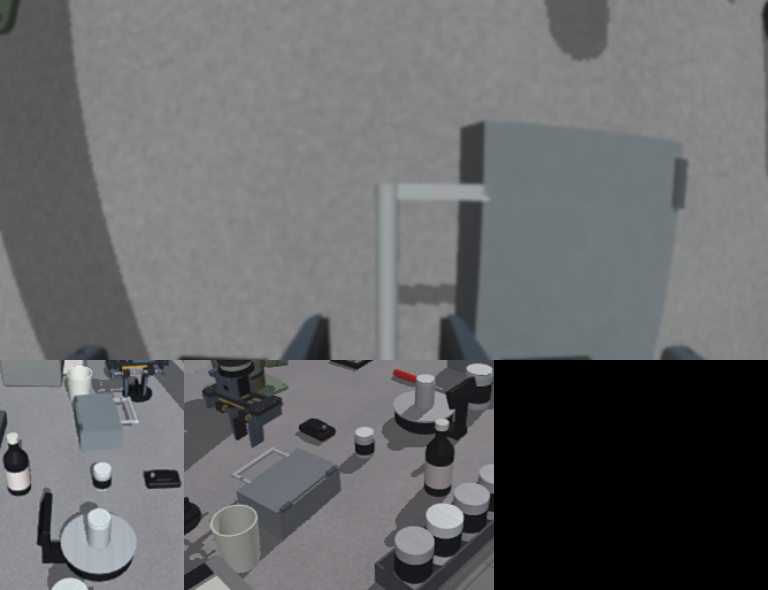

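The picture shows the tin standing on the pan and the bar (u≈387) midway between the fingers (325 to 443). I'll descend 80 mm and grip.

Call:
step_arm:
  xyz:
    - [0,0,-0.02]
    - [0,0,-0.03]
    - [0,0,-0.02]
    - [0,0,-0.01]
    - [0,0,0]
    - [0,0,0]
    - [0,0,0]
    - [0,0,0]
    - [0,0,0]
    - [0,0,0]
    - [0,0,0]
  turn:
    - [0,0,0]
    - [0,0,0]
    - [0,0,0]
    - [0,0,0]
    - [0,0,0]
    - [0,0,0]
    - [0,0,0]
    - [0,0,0]
    - [0,0,0]
    - [0,0,0]
    - [0,0,0]
  grip: [0.5,0.5,0.5,0.5,0.5,0.2,0.1,0,0,0,0]

```text
t: 12.48
ee_pos: [463.0, -268.6, 73.2]
orientation: [0.001, 0.648, 0.762, 0.001]
wrist_force: [4.2, 1.5, -0.5]
gripper_width: 11.2
grip_force: 30.0
```

```bash
python3 - <<'E'
from h import *
t=telemetry.sense();print(t['ee_pos'],t['wrist_force'],t['gripper_width'])
c=cam('scene');R=np.array(c['R']);f=192/np.tan(np.radians(c['vertical_fov'])/2)
print(f)
# arc steps, 20 rows
yaw=.162;th=np.linspace(0,np.pi/2,22)
p=175*np.c_[(1-np.cos(th))*np.cos(yaw),(1-np.cos(th))*np.sin(yaw),np.sin(th)]
print(np.diff(p,axis=0).round(1).tolist(),p[-1])
E
```

```text
[ 462.97425243 -268.59206244   73.1820092 ] [ 4.20959664  1.46548033 -0.45468676] 11.16706031331735
425.4837181799691
[[0.5, 0.1, 13.1], [1.4, 0.2, 13.0], [2.4, 0.4, 12.9], [3.3, 0.5, 12.6], [4.3, 0.7, 12.4], [5.2, 0.8, 12.0], [6.0, 1.0, 11.6], [6.9, 1.1, 11.1], [7.7, 1.3, 10.5], [8.4, 1.4, 9.9], [9.1, 1.5, 9.3], [9.8, 1.6, 8.5], [10.4, 1.7, 7.8], [10.9, 1.8, 7.0], [11.4, 1.9, 6.1], [11.8, 1.9, 5.2], [12.2, 2.0, 4.3], [12.5, 2.0, 3.4], [12.7, 2.1, 2.4], [12.8, 2.1, 1.5], [12.9, 2.1, 0.5]] [172.70866773  28.22615971 175.        ]
```

Call:
step_arm:
  xyz:
    - [0.0005,0,0.013]
    - [0.0014,0.0002,0.013]
    - [0.0024,0.0004,0.013]
    - [0.0033,0.0005,0.0126]
    - [0.0043,0.0007,0.0124]
    - [0.0052,0.0008,0.012]
    - [0.006,0.001,0.0116]
    - [0,0,0]
  turn:
    - [0,0,0]
    - [0,0,0]
    - [0,0,0]
    - [0,0,0]
    - [0,0,0]
    - [0,0,0]
    - [0,0,0]
    - [0,0,0]
  grip: [0,0,0,0,0,0,0,0]

```text
t: 13.52
ee_pos: [486.6, -264.7, 160.4]
orientation: [0.002, 0.648, 0.762, 0.001]
wrist_force: [7.3, 1.1, -8.1]
gripper_width: 11.1
grip_force: 30.0
```

Call:
step_arm:
  xyz:
    - [0.0075,0.0012,0.0111]
    - [0.0079,0.0013,0.0105]
    - [0.0084,0.0014,0.0099]
    - [0.0091,0.0015,0.0093]
    - [0.0098,0.0016,0.0085]
    - [0.0104,0.0017,0.0078]
    - [0.0109,0.0018,0.007]
    - [0,0,0]
  turn:
    - [0,0,0]
    - [0,0,0]
    - [0,0,0]
    - [0,0,0]
    - [0,0,0]
    - [0,0,0]
    - [0,0,0]
    - [0,0,0]
  grip: [0,0,0,0,0,0,0,0]

```text
t: 14.52
ee_pos: [548.8, -254.5, 226.0]
orientation: [0.0, 0.648, 0.762, -0.0]
wrist_force: [-4.3, -0.1, 4.1]
gripper_width: 11.3
grip_force: 30.0
```

Call:
step_arm:
  xyz:
    - [0.0114,0.0019,0.0061]
    - [0.0118,0.0019,0.0052]
    - [0.0122,0.002,0.0043]
    - [0.0125,0.002,0.0034]
    - [0.0127,0.0021,0.0024]
    - [0.0128,0.0021,0.0012]
    - [0.0129,0.0021,0]
    - [0,0,0]
    - [0,0,0]
    - [0,0,0]
  turn:
    - [0,0,0]
    - [0,0,0]
    - [0,0,0]
    - [0,0,0]
    - [0,0,0]
    - [0,0,0]
    - [0,0,0]
    - [0,0,0]
    - [0,0,0]
    - [0,0,0]
  grip: [0,0,0,0,0,0,0,0,0,0]

```text
t: 15.78
ee_pos: [635.9, -240.3, 247.2]
orientation: [0.001, 0.648, 0.762, 0.001]
wrist_force: [-0.3, -0.1, 5.2]
gripper_width: 11.2
grip_force: 30.0
```

```bash
python3 - <<'E'
from h import *
w=cam('scene')['color'];s=cam('side')['color']
cv2.imwrite('pics/m4.png',np.hstack([cv2.resize(w[130:290,110:340],None,fx=2,fy=2),cv2.resize(s[110:310,180:340],(320,400))[:320]])[...,::-1])
t=telemetry.sense();print(t['ee_pos'],t['orientation'],t['wrist_force'],t['gripper_width'],t['grip_force'])
E
```

```text
[ 635.58090873 -240.32221825  247.24401753] [6.50715392e-04 6.47907533e-01 7.61718516e-01 5.55228821e-04] [-0.78825846  0.3493076   4.97677932] 11.34209249109234 30.003648698329926
```

View pics/m4.png

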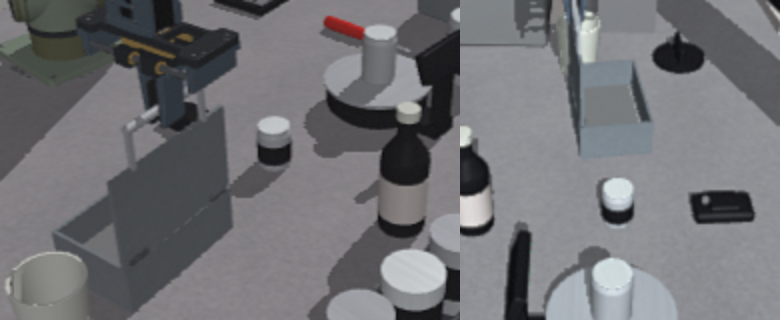

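The lid stands vertical with the bar in the fingers, and the tin is upright on the pan. The bar has travelled 172.6 mm against 172.7 mm needed, with low force.

```bash
python3 -c "
from workcell import job;print(job.finish_job())"
```

```text
the job is handed in; nothing more can be done
None
```

The job is handed in: the tin stands upright on the scale pan, and the gripper holds the lid by its bar at the balance point, straight up to within about 1°.

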